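# Index the pump bearing bracket one notch towards its casing

### The job

Take the spanner that was left lying across the rails and lay it in the blue tool tray. Then pull out the red spring knob of the index plunger, slide the carriage with the green bearing bracket one notch along the rails towards the pump casing, and let the plunger spring fully home in that notch. Leave the oil bottle, the steel sleeve and the ball bearing standing where they are.

Things in the scene. Friction and masses are not known exactly. Their poses are not given: they have to be found in the camera images.
- stand: Pump assembly stand, fixed. Origin: on the bench under the middle of its grey base plate (240 mm in x, 450 in y, 15 thick). Two steel rails run along its y axis: 20 mm wide, centred at x = -42 and +42 mm, tops at z = 45 mm, 64 mm free between them down to the plate. -x is the operator's side; along it, at x about -80 mm, an index bar (top at most z = 43 mm) has 12 mm slots, 45 mm apart.
- casing_mid (a point): Middle of the green pump casing, fixed on the stand's -y end, 162 mm above the bench; axes as the stand's. It reaches +55 and -56 mm in y from here, 110 mm either way in x (an outlet flange at the back 138 mm) and up to z = 285 mm above the bench.
- carriage (a joint): Travel of the carriage along the rails, m: 0 in its starting notch, positive towards the casing (-y of the stand); the next notch that way is at 0.045. It moves only while the plunger's pin is out of its slot. Play in a slot about 1 mm either way, friction about 2 N, moving mass about 5 kg. It starts with its middle at y = +120 mm of the stand.
- plate_front (a point): Middle of the top front edge, facing the casing, of the carriage's aluminium plate (132 mm wide in x, 180 long in y, 16 thick, top 63 mm above the bench); axes as the stand's. It starts at y = +30 mm of the stand. The spanner lies in its way.
- flange_mid (a point): Middle of the big green bracket flange on the carriage (diameter 190 mm, 16 thick, its axis along y, 162 mm above the bench); axes as the stand's. A 26 mm shaft stub reaches 30 mm from here towards the casing; the barrel, cover and shaft end (120 mm in diameter at most) reach 160 mm the other way.
- plunger (a joint): How far the index plunger is pulled out, m: 0 = home in a slot, 0.009 = round pin tip level with the bar's top (it rests there between slots), 0.014 = end of stroke. Its spring pulls back with about 8 N at 0 and 12 N at the end. Let go within about 2 mm of a slot the pin finds it by itself.
- knob (a point): Middle of the red plunger knob: cylinder 30 mm in diameter, 20 long, at x = -114, z = 77 mm of the stand, y as the carriage's middle. z axis: outward along the plunger (the way to pull), 40 degrees from vertical, leaning to the stand's -x; y along the rails. Sleeve and 22 mm nut below it; lug face 32 mm below its middle. The flange overhangs: an upright gripper does not fit, come along the axis.
- spanner_mid (a point): Middle of the steel combination spanner, 200 mm long, lying flat across both rails just before the carriage, on its casing side. x along its length, z up; shank 17 mm wide, 7 thick; open jaw 38 mm wide at the +x end, ring of 32 mm at the other; 0.16 kg.
- tray_in (a point): Middle of the inner floor (4 mm above the bench) of the open blue plastic tool tray, fixed: outside 260 mm along its x axis, 130 along y, 35 high, walls 4 mm. It stands by the left or the right end of the stand, and a yellow bolt box at the other.
- bolt_box: Yellow box with bolts, fixed, 260 mm along its x axis by 130, 45 mm high, origin in the middle of its underside.
- oil_mid (a point): Middle (85 mm up) of the white oil bottle with a yellow label, 60 mm in diameter, 170 tall, standing loose in front of the stand.
- sleeve_mid (a point): Middle (27.5 mm up) of the steel shaft sleeve, 45 mm in diameter, 55 tall, standing loose in front of the stand.
- bearing_mid (a point): Middle (8 mm up) of the ball bearing lying flat and loose in front of the stand below the knob, 62 mm in diameter, 16 high.
Not all that is in view belongs to the job. What is meant by the part that bears spanner_mid is not yellow, and is the larger of those in its own colour.

How it is judged:
By the outcome, as a careful person would: the job done as asked, in the order asked, and still so for the second after the job is handed in, with the robot touching nothing.
It also fails if it takes over 61 s, if anything falls off the work surface, if the arm or the gripper's body presses on something with over 40 N, if the wrist force passes 120 N, or if a joint passes its speed limit or range.

### The arm

A 6-joint arm with a two-finger parallel gripper is mounted at the origin on the work surface. World frame = base frame: x ahead of the robot, y to its left, z up, the work surface at z = 0. Lengths are in m, angles in rad, forces in N, time in s.
With the tool pointing down it reaches from about 0.3 to 0.875 m from the base axis. Payload 6.4 kg.
Tool frame: the origin (TCP) lies midway between the tips of the shut fingers; the grasp point (between the pads) lies 19 mm behind it; z points along the fingers, y is the line along which they close (so a half turn about z gives the same grasp; the last joint's range is limited). The gripper opens to 85 mm and grips with 20 to 120 N. Pads are 22 mm wide; open, the fingers measure 114 mm over their backs; the gripper's body (76 mm by 85 mm) begins 54 mm behind the grasp point. The pads swing forward as they close: fully open they stand 13 mm farther back than shut.
Start: joints at [0.978, 0.181, 1.607, -0, 1.354, -0.206], TCP at [0.217, 0.533, 0.231] pointing down, gripper open.
Joint ranges: [-2.99, 2.99], [-0.89, 2.07], [0.3, 2.58], [-1.14, 4.28], [0, 2.63], [-3.12, 3.12]. Speed limits (rad/s): [2.57, 2.57, 3.01, 3.14, 3.14, 3.14].

### API

Orientations are given as a unit quaternion [w, x, y, z].
In Python, from bench import ctrl gives the robot as it stands. The module is installed in compiled form; this text tells all that it offers.
- The arm moves only by the tool move_arm, never from a script. Its argument "plan" is one flat list of numbers, 6 for each row, row after row: the shift along the world's x, y, z in units of 50 mm (1.0 is 50 mm), then the turn, a rotation vector about the world's x, y, z in rad. A call has 1 to 10 rows; each row is the pose to reach, as a shift and turn from the pose commanded when the call began; what a row does not reach only later rows make up. A row lasts 1/8 s, in which the tool goes at most 62.5 mm and 10.7 degrees, less where a joint would pass 70% of its speed; a pose out of reach is approached as far as the arm can. A call with a gripper value outside its range is refused whole. "grip" is the finger opening in mm, from 0 to 85.4, set as the call begins (left out, the last holds). The fingers move at their own pace and stop on an object; the grip force is fixed at half the most. Time passes only in rows, so rows that repeat a pose let the fingers close. It gives the time, the measured TCP pose, the force, the opening and the grip force at its end, in the units of the state.
- ctrl.get_obs(): the state, without advancing time (a new reading comes with each control period).
- ctrl.camera(name): name is "scene" or "top" or "wrist"; returns a dict with "pixels" (384x512x3 uint8, red, green, blue), "fx", "fy", "cx", "cy" (pixels), "origin" and "attitude" of the camera in the world. Camera axes: x right, y down, z forward; pixel columns grow to the right and rows downward; lengths in m; the calibration is good to about 2 mm. The wrist camera is an equidistant fisheye: a pixel r from the principal point sees the ray r / f radians off the axis. A picture is of the moment at which its call begins. There is no depth.
- ctrl.hand_in(): hands the job in; it is judged then, once.
The state is a dict: "time_s": time; "q": joint angles; "dq": joint speeds; "joint_efforts": joint torques, N m; "eef_pos": TCP position; "eef_rot": TCP orientation; "wrist_force": force on the tool from outside, world axes, zero at the start; "torque": the same for the moment, N m; "opening": opening from 0.0 (shut) to 1.0 (fully open); "grasp_force": force on a finger pad.
Only numpy, scipy, OpenCV 4.12 (cv2) and the standard library are available. Lean on these libraries where they do the work, as an engineer would, in place of code of your own. Each camera call takes 0.05 s, during which the arm holds its last target. There are 200 camera calls.

## Working session

There is one attempt and no reset: what is moved stays moved. The work goes in short steps, Python scripts to look and compute and a tool call to move; the robot and the scene stay as the last step left them, time stands still between calls to the robot, and variables do not carry over. Pictures are saved under pics/ and viewed, at most 10 in all, crops included, and the job is handed in when it is done.

Besides the shell and the picture viewer there is one more tool, called after "Call:" as name(argument=value, ...) on one line, values as JSON. move_arm: Moves the arm, as the interface text tells. Its arguments: {"type":"object","properties":{"plan":{"type":"array"},"grip":{"type":"number"}},"required":["plan"]}

```bash
mkdir -p pics
cat > h.py <<'E'
import numpy as np, cv2
from bench import ctrl
from scipy.spatial.transform import Rotation as R
def quat(q): return R.from_quat([q[1],q[2],q[3],q[0]])
def att(c):
    a=np.array(c["attitude"]); return a if a.shape==(3,3) else quat(a).as_matrix()
def snap(n,f):
    c=ctrl.camera(n); p=c.pop("pixels"); cv2.imwrite(f"pics/{f}.png",p[:,:,::-1]); np.save(f"pics/{f}.npy",c,allow_pickle=True); return c
def load(f): return np.load(f"pics/{f}.npy",allow_pickle=True).item()
def ray(c,u,v,fish=False):
    a=np.array([(u-c["cx"])/c["fx"],(v-c["cy"])/c["fy"]])
    if fish:
        r=np.hypot(*a); d=np.r_[a/r*np.sin(r),np.cos(r)]
    else: d=np.r_[a,1]
    return np.array(c["origin"]),att(c)@d
def atz(c,u,v,z,fish=False):
    o,d=ray(c,u,v,fish); return o+d*(z-o[2])/d[2]
def proj(c,P):
    p=att(c).T@(np.array(P)-c["origin"]); return np.array([c["cx"]+c["fx"]*p[0]/p[2],c["cy"]+c["fy"]*p[1]/p[2]])
E
python3 - <<'E'
from h import *
o=ctrl.get_obs(); print(o["eef_pos"],o["eef_rot"],o["time_s"])
for n in("scene","top"): print(snap(n,n+"0"))
a=[cv2.imread(f"pics/{n}0.png") for n in("scene","top")]
for n,i in zip(("scene","top"),a): cv2.imwrite(f"pics/{n}0b.png",cv2.resize(i,(800,600),interpolation=cv2.INTER_CUBIC))
E
```

```text
[0.21657225 0.53204765 0.23035684] [-3.54507535e-04  1.92207152e-01  9.81353961e-01 -8.29458862e-04] 0.0
{'fx': 399.5418031426634, 'fy': 399.5418031426634, 'cx': 257.29262189956404, 'cy': 189.82454189773057, 'origin': array([ 0.91386028, -0.24339458,  1.0731863 ]), 'attitude': array([-0.20404336,  0.82405201,  0.51459996, -0.12038054])}
{'fx': 443.88633666323807, 'fy': 443.88633666323807, 'cx': 246.99081100128672, 'cy': 191.58019789892893, 'origin': array([ 0.31198119, -0.02178425,  1.22807657]), 'attitude': array([ 0.05989774, -0.69390147,  0.71576901, -0.05086986])}
```

View pics/top0b.png

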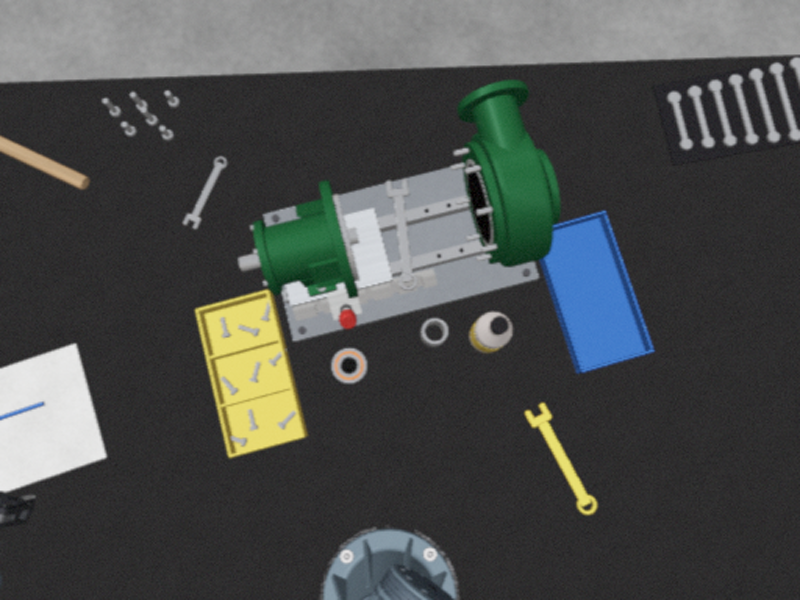

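View pics/scene0b.png

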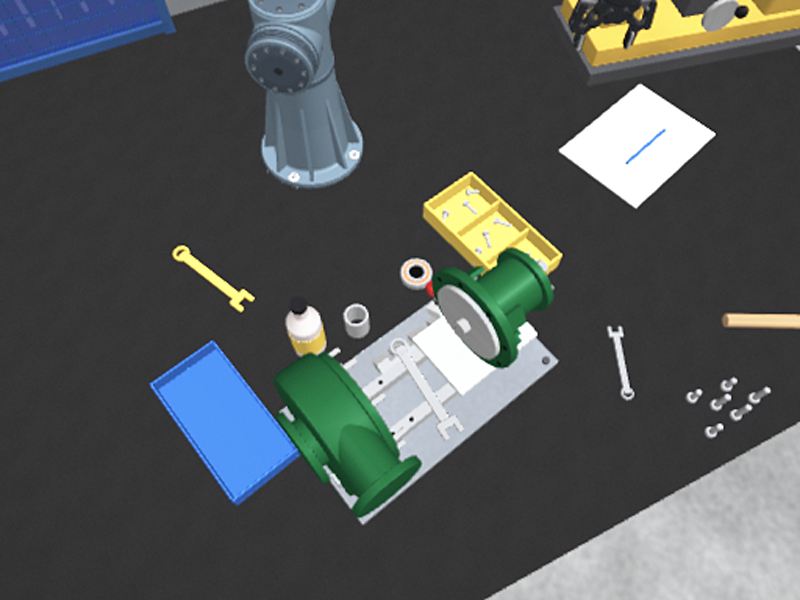

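The top view (800x600) shows the grey spanner across the rails: ring at (407,284), jaw at (398,187). The red knob is at (347,318), the tray at (540..653, 212..372), and the plate's near corners at (293,340) and (540,279). In the scene view the ring is at (399,346), the jaw at (450,428) and the knob near (431,289).

```bash
python3 - <<'E'
from h import *
s=.64
t=load("top0");c=load("scene0")
def T(u,v,z): return atz(t,u*s,v*s,z).round(4)
def S(u,v,z): return atz(c,u*s,v*s,z).round(4)
print("ring",T(407,284,.052),S(399,346,.052)); print("jaw",T(398,187,.052),S(450,428,.052))
print("knob",T(347,318,.082))
a,b=T(293,340,.015),T(540,279,.015); print("plate",a,b,np.linalg.norm(a-b))
print("far plate corner S",S(557,361,.015),S(363,523,.015))
print("tray",[T(*p,.035) for p in((606,212),(653,351),(580,372))],[S(*p,.035) for p in((151,384),(213,342),(299,456),(237,502))])
print("oil base-ish",T(499,322,.17),"sleeve",T(434,332,.055),"bearing",T(349,366,.016))
print("box",[T(*p,.045) for p in((196,310),(271,291),(306,436),(230,457))])
# stand frame estimate
y=(a-b)/np.linalg.norm(a-b); x=np.array([y[1],-y[0],0]); 
o=(a+b)/2+.12*x; o[2]=0; print("origin",o,"x",x,"y",y, "yaw",np.arctan2(x[1],x[0]))
f=lambda p:o+p[0]*x+p[1]*y+np.array([0,0,p[2]])
for n,p in dict(knob=(-.114,.12,.077),pf=(0,.03,.063),far1=(.12,.225,.015),far2=(.12,-.225,.015),fl_top=(0,.09,.257)).items():
  P=f(p); print(n,P.round(4),proj(t,P)/s,proj(c,P)/s)
E
python3 - <<'E'
import cv2
i=cv2.imread('pics/top0.png')
cv2.imwrite('pics/c1.png',cv2.resize(i[105:245,150:350],(800,560),interpolation=cv2.INTER_CUBIC))
E
```

```text
ring [ 0.5237 -0.0466  0.052 ] [ 0.5301 -0.0474  0.052 ]
jaw [ 0.6977 -0.0368  0.052 ] [ 0.6997 -0.0359  0.052 ]
knob [0.464 0.056 0.082]
plate [0.4369 0.1563 0.015 ] [ 0.5317 -0.2833  0.015 ] 0.4497056815295977
far plate corner S [0.6682 0.2051 0.015 ] [ 0.7672 -0.2274  0.015 ]
tray [array([ 0.6446, -0.403 ,  0.035 ]), array([ 0.3967, -0.4636,  0.035 ]), array([ 0.3647, -0.3366,  0.035 ])] [array([ 0.3995, -0.4632,  0.035 ]), array([ 0.3705, -0.3415,  0.035 ]), array([ 0.6281, -0.279 ,  0.035 ]), array([ 0.6527, -0.395 ,  0.035 ])]
oil base-ish [ 0.4387 -0.183   0.17  ] sleeve [ 0.4389 -0.0895  0.055 ] bearing [0.3883 0.0588 0.016 ]
box [array([0.4912, 0.3196, 0.045 ]), array([0.5203, 0.1894, 0.045 ]), array([0.2716, 0.1315, 0.045 ]), array([0.2408, 0.2593, 0.045 ])]
origin [ 0.60160339 -0.03820346  0.        ] x [0.97752823 0.21080454 0.        ] y [-0.21080454  0.97752823  0.        ] yaw 0.21239792340019
knob [0.4649 0.0551 0.077 ] [347.74868942 317.86392338] [434.06085433 287.8525989 ]
pf [ 0.5953 -0.0089  0.063 ] [383.77596251 242.71200167] [435.6945133 365.912276 ]
far1 [0.6715 0.207  0.015 ] [263.92748984 211.89138167] [558.84308353 362.06958944]
far2 [ 0.7663 -0.2329  0.015 ] [504.04437997 153.6696562 ] [359.69122527 524.03800964]
fl_top [0.5826 0.0498 0.257 ] [341.01980388 220.80206875] [474.71234838 294.87919113]
```

View pics/c1.png

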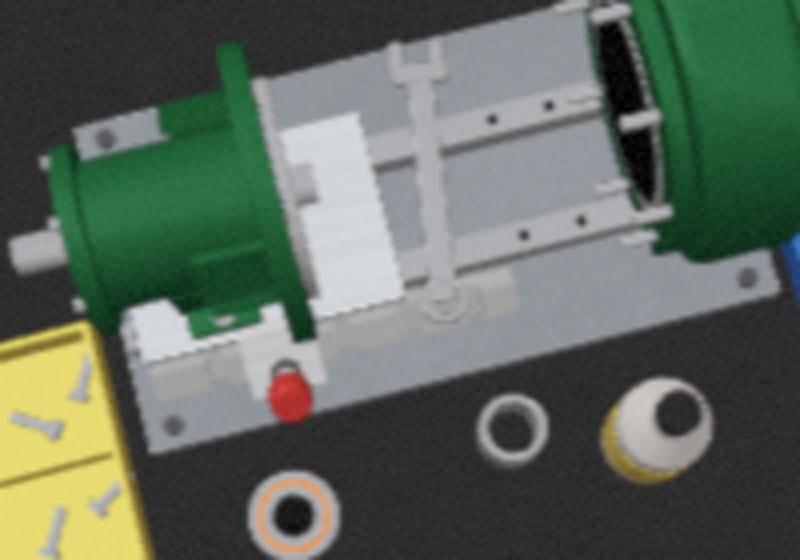

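The crop shows the shank's centre line from (425,90) to (440,275), the jaw tips at (416,43) and the ring's end at (443,320). The plate's front edge runs from (360,115) to (403,285).

```bash
cat >> h.py <<'E'
O=np.array([.6016,-.0382,0]);X=np.array([.97753,.2108,0]);Y=np.array([-.2108,.97753,0])
def st(P): d=np.array(P)-O; return np.array([d@X,d@Y,P[2]]).round(4)
def wd(x,y,z): return (O+x*X+y*Y+np.array([0,0,z])).round(4)
E
python3 - <<'E'
from h import *
t=load("top0")
k=lambda u,v:(150+u/4,105+v/4)
for n,u,v,z in(("s1",425,90,.052),("s2",440,275,.052),("jaw",416,43,.052),("ring",443,320,.052),("pf1",360,115,.063),("pf2",403,285,.063),("stud",600,187,.14),("stud2",595,102,.2),("stud3",625,240,.1),("casef",660,215,.16)):
  P=atz(t,*k(u,v),z); print(n,P.round(4),st(P))
E
```

```text
s1 [ 0.6753 -0.0402  0.052 ] [ 0.0716 -0.0175  0.052 ]
s2 [ 0.5457 -0.0461  0.052 ] [-0.0563  0.0041  0.052 ]
jaw [ 0.709  -0.0351  0.052 ] [ 0.1057 -0.0197  0.052 ]
ring [ 0.5149 -0.047   0.052 ] [-0.0867  0.0097  0.052 ]
pf1 [0.6558 0.0046 0.063 ] [0.0621 0.0304 0.063 ]
pf2 [ 0.5375 -0.0209  0.063 ] [-0.059   0.0304  0.063 ]
stud [ 0.5812 -0.1466  0.14  ] [-0.0428 -0.1017  0.14  ]
stud2 [ 0.6186 -0.1393  0.2   ] [-0.0047 -0.1024  0.2   ]
stud3 [ 0.5553 -0.1657  0.1   ] [-0.0721 -0.1148  0.1   ]
casef [ 0.5574 -0.1803  0.16  ] [-0.0732 -0.1295  0.16  ]
```

Call:
move_arm(plan=[0, 0, 1.2, 0, 0, 0, 0, 0, 2.4, 0, 0, 0, 0.3, -0.8, 3.4, 0, 0, 0, 0.9, -1.8, 3.8, 0, 0, 0.05, 1.5, -2.8, 3.8, 0, 0, 0.1, 2.1, -3.8, 3.8, 0, 0, 0.15, 2.8, -4.8, 3.8, 0, 0, 0.2, 3.4, -5.8, 3.8, 0, 0, 0.25, 4.0, -6.8, 3.8, 0, 0, 0.3, 4.6, -7.8, 3.8, 0, 0, 0.35], grip=36)

```text
time_s: 1.35
eef_pos: [0.4474, 0.1408, 0.421]
eef_rot: [-0.0, 0.018, 1.0, 0.0]
wrist_force: [0.4, -0.3, 0.7]
opening: 0.423
grasp_force: 0.0
```

Call:
move_arm(plan=[0.7, -0.9, 0, 0, 0, 0.03, 1.5, -1.8, 0, 0, 0, 0.06, 2.3, -2.7, 0, 0, 0, 0.095, 3.13, -3.66, 0, 0, 0, 0.095, 3.13, -3.66, -1, 0, 0, 0.095, 3.13, -3.66, -2, 0, 0, 0.095, 3.13, -3.66, -3, 0, 0, 0.095, 3.13, -3.66, -4, 0, 0, 0.095, 3.13, -3.66, -4.6, 0, 0, 0.095, 3.13, -3.66, -4.6, 0, 0, 0.095])

```text
time_s: 2.6
eef_pos: [0.6011, -0.0399, 0.1879]
eef_rot: [-0.003, -0.029, 1.0, 0.001]
wrist_force: [0.6, -0.2, -0.6]
opening: 0.416
grasp_force: 0.0
```

Run:
```python
from h import *
c=snap("wrist","w1"); print(c)
cv2.imwrite("pics/w1b.png",cv2.resize(cv2.imread("pics/w1.png"),(800,600),interpolation=cv2.INTER_CUBIC))
o=ctrl.get_obs();print(o["eef_pos"],o["eef_rot"])
```

```text
{'fx': 297.3186396354542, 'fy': 297.3186396354542, 'cx': 254.66467974548678, 'cy': 190.4876647005855, 'origin': array([ 0.51829715, -0.0456823 ,  0.33077077]), 'attitude': array([0.1111804 , 0.67746058, 0.71732948, 0.1188465 ])}
[ 0.6027307  -0.04030368  0.19048018] [-1.21843630e-03 -2.90776133e-02  9.99576348e-01  3.62691400e-04]
```

View pics/w1b.png

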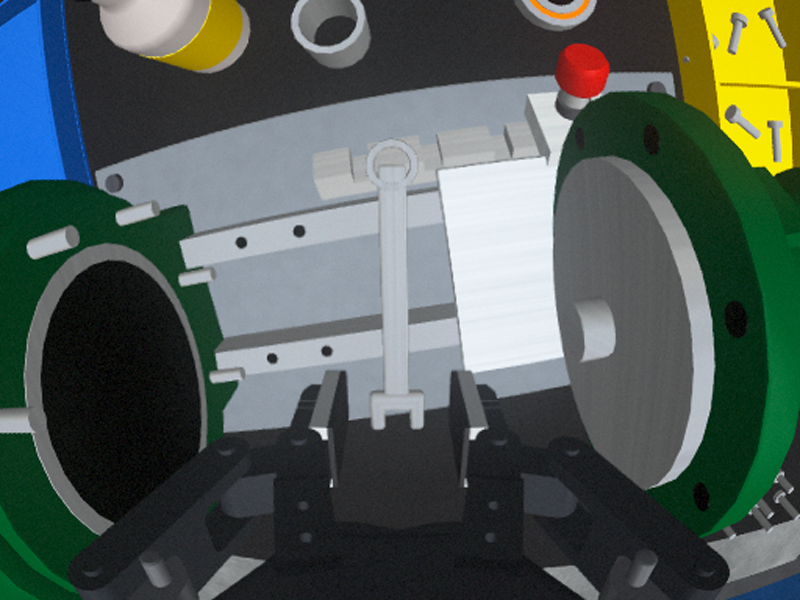

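The wrist view shows the shank running from the ring centre (391,163) to the jaw (398,405), between the fingers. The plate's front edge is at (440,170)-(466,372), and the knob is at (582,70).

Run:
```python
from h import *
c=load("w1")
for n,u,v,z in(("ring",391,163,.052),("sh1",394,200,.052),("sh2",396,350,.052),("jaw",398,408,.052),("pf1",440,170,.063),("pf2",466,372,.063),("knob top",582,60,.087),("sleeve",331,25,.055)):
  P=atz(c,u*.64,v*.64,z,True); print(n,P.round(4),st(P))
```

```text
ring [ 0.5288 -0.0488  0.052 ] [-0.0734  0.005   0.052 ]
sh1 [ 0.5511 -0.0457  0.052 ] [-0.051   0.0033  0.052 ]
sh2 [ 0.6493 -0.039   0.052 ] [ 0.0464 -0.0108  0.052 ]
jaw [ 0.6945 -0.0351  0.052 ] [ 0.0915 -0.0165  0.052 ]
pf1 [ 0.5307 -0.0205  0.063 ] [-0.0656  0.0323  0.063 ]
pf2 [0.6577 0.0074 0.063 ] [0.0645 0.0327 0.063 ]
knob top [0.4603 0.0506 0.087 ] [-0.1194  0.1166  0.087 ]
sleeve [ 0.4462 -0.0885  0.055 ] [-0.1625 -0.0164  0.055 ]
```

Call:
move_arm(plan=[0, -0.03, -0.8, 0, 0, 0.01, 0, -0.03, -1.6, 0, 0, 0.01, 0, -0.03, -2.3, 0, 0, 0.01, 0, -0.03, -2.8, 0, 0, 0.01, 0, -0.03, -3.1, 0, 0, 0.01, 0, -0.03, -3.2, 0, 0, 0.01, 0, -0.03, -3.2, 0, 0, 0.01])

```text
time_s: 3.52
eef_pos: [0.6043, -0.0422, 0.0323]
eef_rot: [0.001, -0.034, 0.999, -0.0]
wrist_force: [-0.4, -0.5, 0.2]
opening: 0.422
grasp_force: 0.0
```

Call:
move_arm(plan=[0, 0, 0, 0, 0, 0, 0, 0, 0, 0, 0, 0, 0, 0, 0, 0, 0, 0, 0, 0, 0, 0, 0, 0, 0, 0, 0, 0, 0, 0], grip=4)

```text
time_s: 4.15
eef_pos: [0.6045, -0.0422, 0.0328]
eef_rot: [0.001, -0.034, 0.999, -0.0]
wrist_force: [-1.3, 0.2, 6.5]
opening: 0.18
grasp_force: 58.9
```

Call:
move_arm(plan=[0, 0, 0.4, 0, 0, 0, 0, 0, 1.2, 0, 0, 0, 0, 0, 2.2, 0, 0, 0, 0, 0, 3.2, 0, 0, 0, 0, 0, 4.2, 0, 0, 0, -0.4, -0.1, 4.8, 0, 0, 0, -1.2, -0.25, 4.8, 0, 0, 0, -2.1, -0.45, 4.8, 0, 0, 0, -3.0, -0.65, 4.8, 0, 0, 0, -3.9, -0.85, 4.8, 0, 0, 0])

```text
time_s: 5.4
eef_pos: [0.4066, -0.0844, 0.2719]
eef_rot: [0.0, -0.034, 0.999, -0.0]
wrist_force: [-0.2, -0.9, -1.3]
opening: 0.183
grasp_force: 58.9
```

Call:
move_arm(plan=[0, -1, 0, 0, 0, 0.02, 0, -2, 0, 0, 0, 0.05, 0, -3, 0, 0, 0, 0.08, 0.2, -4, 0, 0, 0, 0.11, 0.8, -5, 0, 0, 0, 0.14, 1.5, -5.75, 0, 0, 0, 0.175, 1.85, -5.75, -0.8, 0, 0, 0.175, 1.85, -5.75, -1.8, 0, 0, 0.175, 1.85, -5.75, -2.8, 0, 0, 0.175, 1.85, -5.75, -3.4, 0, 0, 0.175])

```text
time_s: 6.65
eef_pos: [0.4996, -0.3706, 0.0989]
eef_rot: [-0.001, -0.121, 0.993, 0.002]
wrist_force: [-0.0, 0.3, -1.9]
opening: 0.181
grasp_force: 59.1
```

Run:
```python
from h import *
c=snap("wrist","w2")
cv2.imwrite("pics/w2b.png",cv2.resize(cv2.imread("pics/w2.png"),(800,600),interpolation=cv2.INTER_CUBIC))
o=ctrl.get_obs();print(o["eef_pos"],o["eef_rot"])
```

```text
[ 0.49807886 -0.36908794  0.09524816] [-0.00265728 -0.12121843  0.9926156   0.00364762]
```

View pics/w2b.png

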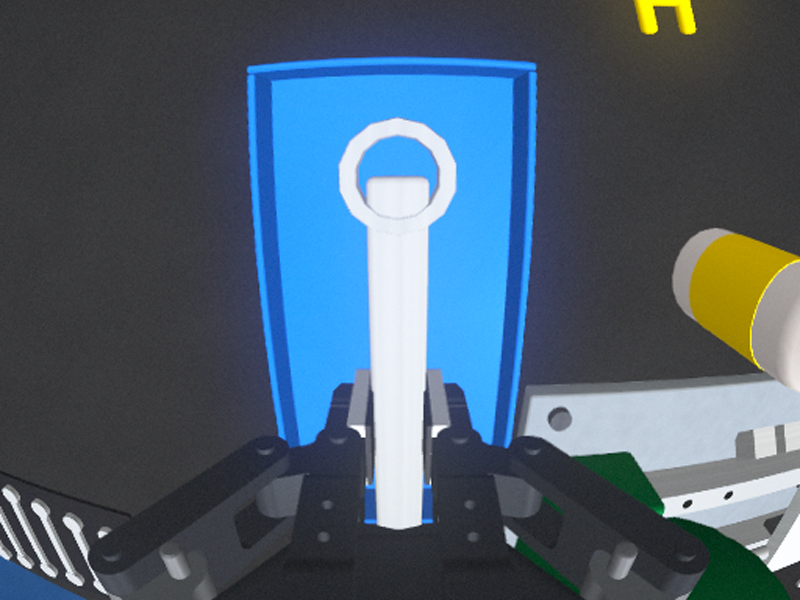

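Call:
move_arm(plan=[0, -0.06, -0.5, 0, 0, 0, 0, -0.06, -1.0, 0, 0, 0, 0, -0.06, -1.4, 0, 0, 0, 0, -0.06, -1.6, 0, 0, 0, 0, -0.06, -1.7, 0, 0, 0, 0, -0.06, -1.74, 0, 0, 0, 0, -0.06, -1.74, 0, 0, 0])

```text
time_s: 7.58
eef_pos: [0.5012, -0.3753, 0.0149]
eef_rot: [0.0, -0.121, 0.993, -0.0]
wrist_force: [0.6, -0.1, -1.2]
opening: 0.179
grasp_force: 59.1
```

Call:
move_arm(plan=[0, 0, 0, 0, 0, 0, 0, 0, 0, 0, 0, 0, 0, 0, 0, 0, 0, 0, 0, 0, 0, 0, 0, 0, 0, 0, 0.5, 0, 0, 0, 0, 0, 1.2, 0, 0, 0, 0, 0, 2.0, 0, 0, 0, 0, 0, 3, 0, 0, 0, 0, 0, 4, 0, 0, 0, 0, 0, 5, 0, 0, 0], grip=38)

```text
time_s: 8.82
eef_pos: [0.5007, -0.3748, 0.266]
eef_rot: [0.0, -0.121, 0.993, -0.0]
wrist_force: [1.2, -0.0, -0.2]
opening: 0.441
grasp_force: 0.0
```

Run:
```python
from h import *
o=ctrl.get_obs();print(o["eef_pos"],o["eef_rot"],o["q"],o["time_s"])
# knob approach: pull axis and gripper options
a=-X*np.sin(np.radians(40))+np.array([0,0,np.cos(np.radians(40))])
K=wd(-.114,.12,.077); z=-a
for s in(1,-1):
  y=s*Y; x=np.cross(y,z); M=R.from_matrix(np.c_[x,y,z]); print("y",s,"TCP",K+.019*z, (M*quat(o["eef_rot"]).inv()).as_rotvec(), M.as_quat())
for s in(1,-1):
  x=s*Y; y=np.cross(z,x); M=R.from_matrix(np.c_[x,y,z]); print("x",s,(M*quat(o["eef_rot"]).inv()).as_rotvec())
print("a",a,"K",K)
c=snap("wrist","w3"); cv2.imwrite("pics/w3b.png",cv2.resize(cv2.imread("pics/w3.png"),(640,480)))
```

```text
[ 0.50072582 -0.37476569  0.2659873 ] [ 3.15676167e-05 -1.21316315e-01  9.92613896e-01 -6.80337320e-05] [-8.31969997e-01  2.65742262e-01  1.43476480e+00 -2.74957206e-05
  1.44093809e+00 -2.64599454e+00] 8.825
y 1 TCP [0.47683854 0.05767449 0.06244516] [ 0.1578     -0.68004437 -0.02952614] [-0.09960465  0.93439874  0.03625315  0.34009353]
y -1 TCP [0.47683854 0.05767449 0.06244516] [-1.03727746 -0.24026507  2.9247891 ] [ 0.93439874  0.09960465  0.34009353 -0.03625315]
x 1 [ 0.65838699 -0.41050647 -1.53005666]
x -1 [-0.4071094  -0.65275421  1.47166091]
a [-0.62834417 -0.13549963  0.76604444] K [0.4649 0.0551 0.077 ]
```

View pics/w3b.png

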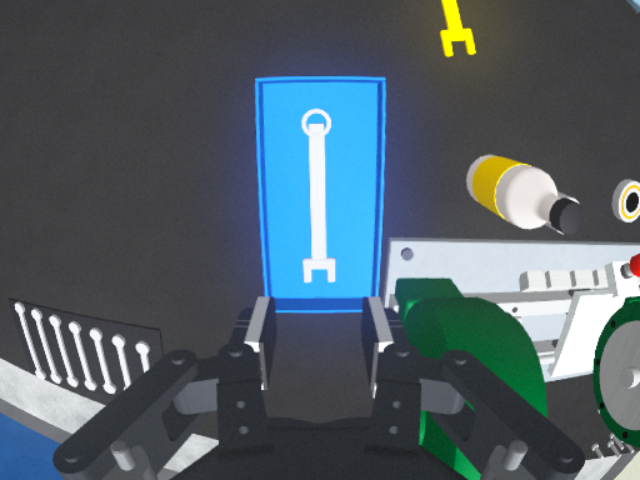

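The spanner lies flat and fully inside the tray: ring at (316,123), jaw at (320,270). Next is the knob.

Call:
move_arm(plan=[-0.8, 0.5, 0, 0, 0, 0, -1.6, 1.2, 0.3, 0, 0, 0, -2.4, 2, 0.5, 0, 0, 0, -2.8, 2.9, 0.5, 0.02, -0.1, 0, -2.8, 3.9, 0.5, 0.05, -0.22, -0.01, -2.8, 4.9, 0.5, 0.08, -0.34, -0.015, -2.8, 5.9, 0.5, 0.105, -0.46, -0.02, -2.8, 6.9, 0.2, 0.13, -0.57, -0.025, -2.6, 7.8, -0.4, 0.158, -0.68, -0.03, -2.5, 8.2, -1.0, 0.158, -0.68, -0.03], grip=52)

```text
time_s: 10.12
eef_pos: [0.3975, 0.0356, 0.2067]
eef_rot: [0.334, -0.1, 0.936, 0.039]
wrist_force: [-0.3, -0.6, 0.1]
opening: 0.608
grasp_force: 0.0
```

```bash
cat >> h.py <<'E'
A=-X*np.sin(np.radians(40))+np.array([0,0,np.cos(np.radians(40))])
def ori():
    y=Y;z=-A;return R.from_matrix(np.c_[np.cross(y,z),y,z])
def togo(P):
    o=ctrl.get_obs(); print("pos",o["eef_pos"].round(4),"go",((np.array(P)-o["eef_pos"])/.05).round(3),"rot",(ori()*quat(o["eef_rot"]).inv()).as_rotvec().round(3),"q",np.round(o["q"],2),o["wrist_force"].round(1),o["time_s"])
E
python3 - <<'E'
from h import *
K=wd(-.114,.12,.077)
togo(K+.08*A)
E
```

```text
pos [0.3975 0.0356 0.2067] go [ 0.343  0.173 -1.369] rot [-0.004 -0.013 -0.003] q [-0.67 -0.89  2.56  0.59  1.08 -2.64] [-0.3 -0.6  0.1] 10.125
```

Call:
move_arm(plan=[0.2, 0.05, -0.4, 0, 0, 0, 0.4, 0.15, -0.9, 0, 0, 0, 0.5, 0.2, -1.37, 0, 0, 0, 0.5, 0.2, -1.37, 0, 0, 0])

```text
time_s: 10.62
eef_pos: [0.423, 0.0448, 0.1397]
eef_rot: [0.333, -0.1, 0.937, 0.04]
wrist_force: [-0.3, -0.1, -0.6]
opening: 0.611
grasp_force: 0.0
```

Run:
```python
from h import *
K=wd(-.114,.12,.077)
togo(K+.06*A)
c=snap("wrist","w4")
cv2.imwrite("pics/w4b.png",cv2.resize(cv2.imread("pics/w4.png"),(800,600),interpolation=cv2.INTER_CUBIC))
# predicted fisheye pixel of knob centre
def pf(P):
    p=att(c).T@(np.array(P)-c["origin"]);r=np.hypot(p[0],p[1]);th=np.arctan2(r,p[2]);return (np.array([c["cx"],c["cy"]])+c["fx"]*th*p[:2]/r)/.64
for h in(-.01,0,.01): print(pf(K+h*A), pf(K+h*A+.015*Y),pf(K+h*A-.015*Y))
```

```text
pos [0.423  0.0448 0.1397] go [ 0.084  0.043 -0.334] rot [-0.004 -0.016 -0.004] q [-0.55 -0.57  2.58  0.71  0.74 -2.77] [-0.3 -0.1 -0.6] 10.625
[400.73618161 296.3307346 ] [429.56882233 296.221994  ] [371.86001754 296.44297445]
[400.99167671 302.55305201] [430.99982991 302.42711016] [370.93437978 302.66545384]
[401.26853915 309.3052437 ] [432.54766003 309.15841579] [369.93367582 309.41692531]
```

View pics/w4b.png

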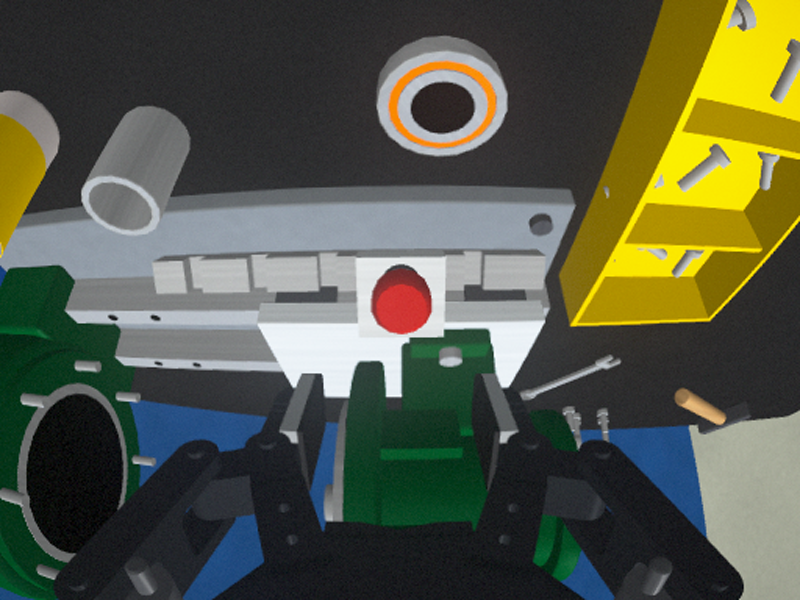

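The red knob appears at (401,300), and my prediction was (401,303), so the pose is confirmed. I'll advance along its axis.

Call:
move_arm(plan=[0.08, 0.04, -0.33, -0.004, -0.016, -0.004, 0.28, 0.09, -0.57, -0.004, -0.016, -0.004, 0.53, 0.14, -0.88, -0.004, -0.016, -0.004, 0.78, 0.19, -1.18, -0.004, -0.016, -0.004, 0.95, 0.23, -1.39, -0.004, -0.016, -0.004, 1.05, 0.25, -1.51, -0.004, -0.016, -0.004, 1.1, 0.263, -1.57, -0.004, -0.016, -0.004, 1.1, 0.263, -1.57, -0.004, -0.016, -0.004])

```text
time_s: 11.68
eef_pos: [0.479, 0.061, 0.0762]
eef_rot: [0.334, -0.098, 0.937, 0.033]
wrist_force: [-0.0, -0.7, -0.1]
opening: 0.61
grasp_force: 0.0
```

Run:
```python
from h import *
togo(wd(-.114,.12,.077)-.021*A)
```

```text
pos [0.479  0.061  0.0762] go [-0.019 -0.061 -0.305] rot [ 0.006 -0.012  0.006] q [-0.36 -0.1   2.46  1.12  0.38 -3.12] [-0.  -0.7 -0.1] 11.675
```

Joint 6 is at its limit here. I'll back out, turn the tool half a turn about its own axis (the same grasp), and come in again.

Call:
move_arm(plan=[-0.35, -0.1, 0.32, 0, 0, 0, -0.7, -0.19, 0.63, 0, 0, 0, -1.04, -0.28, 0.94, 0, 0, 0, -1.04, -0.28, 0.94, 0.113, 0.024, -0.138, -1.04, -0.28, 0.94, 0.226, 0.049, -0.276, -1.04, -0.28, 0.94, 0.339, 0.073, -0.414, -1.04, -0.28, 0.94, 0.452, 0.098, -0.552, -1.04, -0.28, 0.94, 0.565, 0.122, -0.689, -1.04, -0.28, 0.94, 0.679, 0.146, -0.827, -1.04, -0.28, 0.94, 0.792, 0.171, -0.965])

```text
time_s: 12.92
eef_pos: [0.4284, 0.047, 0.1231]
eef_rot: [0.245, 0.473, 0.814, 0.231]
wrist_force: [-0.4, -0.6, 0.1]
opening: 0.61
grasp_force: 0.0
```

```bash
sed -i 's/y=Y;z=-A/y=-Y;z=-A/' h.py
python3 - <<'E'
from h import *
togo(wd(-.114,.12,.077)+.06*A)
E
```

```text
pos [0.4284 0.047  0.1231] go [-0.023 -0.001 -0.003] rot [ 1.162  0.254 -1.447] q [-0.53 -0.48  2.58  0.78  0.67 -1.59] [-0.4 -0.6  0.1] 12.925
```

Call:
move_arm(plan=[0, 0, 0, 0.116, 0.025, -0.145, 0, 0, 0, 0.232, 0.051, -0.289, 0, 0, 0, 0.349, 0.076, -0.434, 0, 0, 0, 0.465, 0.102, -0.579, 0, 0, 0, 0.581, 0.127, -0.724, 0, 0, 0, 0.697, 0.152, -0.868, 0, 0, 0, 0.813, 0.178, -1.013, 0, 0, 0, 0.93, 0.203, -1.158, 0, 0, 0, 1.046, 0.229, -1.302, 0, 0, 0, 1.162, 0.254, -1.447])

```text
time_s: 14.18
eef_pos: [0.4318, 0.047, 0.1239]
eef_rot: [-0.036, 0.935, 0.099, 0.339]
wrist_force: [0.4, -0.9, -1.0]
opening: 0.611
grasp_force: 0.0
```

Run:
```python
from h import *
togo(wd(-.114,.12,.077)-.021*A)
```

```text
pos [0.4318 0.047  0.1239] go [ 0.926  0.218 -1.259] rot [-0.    -0.002  0.   ] q [-0.52 -0.47  2.58  0.8   0.64  0.28] [ 0.4 -0.9 -1. ] 14.175
```

Call:
move_arm(plan=[0.12, 0.04, -0.28, 0, 0, 0, 0.32, 0.08, -0.53, 0, 0, 0, 0.52, 0.12, -0.77, 0, 0, 0, 0.7, 0.17, -0.99, 0, 0, 0, 0.83, 0.2, -1.15, 0, 0, 0, 0.9, 0.215, -1.23, 0, 0, 0, 0.926, 0.218, -1.26, 0, 0, 0, 0.926, 0.218, -1.26, 0, 0, 0])

```text
time_s: 15.18
eef_pos: [0.4783, 0.058, 0.061]
eef_rot: [-0.036, 0.934, 0.102, 0.339]
wrist_force: [0.0, 0.7, 0.5]
opening: 0.609
grasp_force: 0.0
```

Run:
```python
from h import *
togo(wd(-.114,.12,.077)-.021*A)
```

```text
pos [0.4783 0.058  0.061 ] go [-0.004 -0.001 -0.001] rot [ 0.003 -0.001 -0.005] q [-0.38 -0.04  2.47  1.3   0.38 -0.2 ] [0.  0.7 0.5] 15.175
```

Exactly on target, so close the fingers.

Call:
move_arm(plan=[0, 0, 0, 0, 0, 0, 0, 0, 0, 0, 0, 0, 0, 0, 0, 0, 0, 0, 0, 0, 0, 0, 0, 0, 0, 0, 0, 0, 0, 0], grip=15)

```text
time_s: 15.8
eef_pos: [0.4783, 0.0581, 0.0613]
eef_rot: [-0.035, 0.934, 0.103, 0.34]
wrist_force: [-9.9, -1.8, 11.4]
opening: 0.331
grasp_force: 57.8
```

Run:
```python
from h import *
togo(wd(-.114,.12,.077)-.021*A)
o=ctrl.get_obs();print(o["opening"]*85.4,o["grasp_force"],A*.012/.05,A*.0125/.05,-Y*.045/.05)
```

```text
pos [0.4783 0.0581 0.0613] go [-0.003 -0.003 -0.007] rot [ 0.003 -0.    -0.005] q [-0.38 -0.04  2.47  1.3   0.38 -0.2 ] [-9.9 -1.8 11.4] 15.8
28.24857175527389 57.832220792770386 [-0.1508026  -0.03251991  0.18385067] [-0.15708604 -0.03387491  0.19151111] [ 0.18972  -0.879777 -0.      ]
```

Call:
move_arm(plan=[-0.05, -0.01, 0.06, 0, 0, 0, -0.1, -0.02, 0.12, 0, 0, 0, -0.157, -0.034, 0.19, 0, 0, 0, -0.157, -0.034, 0.19, 0, 0, 0, -0.157, -0.034, 0.19, 0, 0, 0])

```text
time_s: 16.42
eef_pos: [0.4706, 0.0564, 0.0706]
eef_rot: [-0.036, 0.934, 0.102, 0.339]
wrist_force: [7.8, 1.0, -7.4]
opening: 0.331
grasp_force: 60.0
```

Run:
```python
from h import *
o=ctrl.get_obs();print((o["eef_pos"]-[.4783,.0581,.0613])@A, o["wrist_force"]@A,o["wrist_force"]@Y,o["opening"]*85.4,o["q"])
c=snap("wrist","w5")
cv2.imwrite("pics/w5b.png",cv2.resize(cv2.imread("pics/w5.png")[100:340,120:400],(800,686),interpolation=cv2.INTER_CUBIC)[:600])
```

```text
0.012190374296571636 -10.703826359527435 -0.704949615610292 28.22727979654376 [-0.40200865 -0.10315063  2.49253802  1.20578325  0.40803397 -0.10740796]
```

View pics/w5b.png

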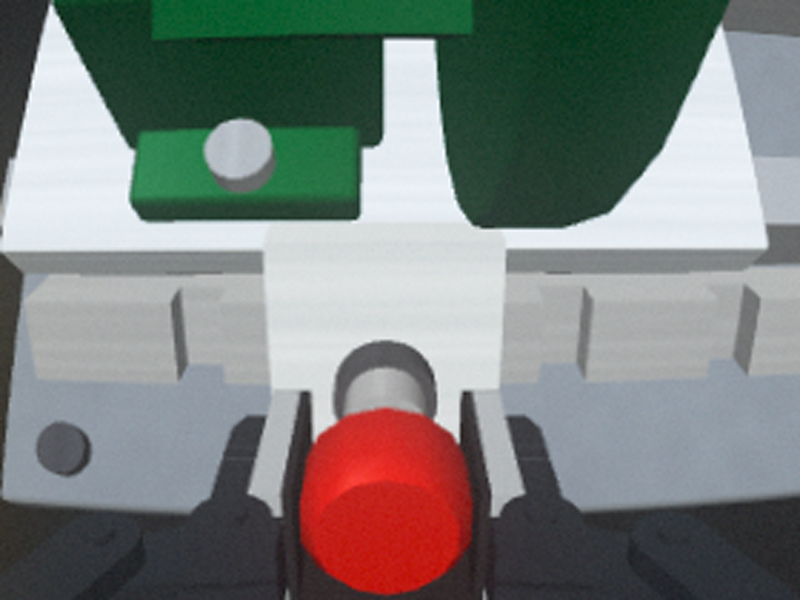

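The knob is pulled out about 12 mm, the pull is 11 N, and the sleeve shows at (385,390) below the knob. Now the slide, with 1 mm more pull.

Call:
move_arm(plan=[-0.013, -0.003, 0.015, 0, 0, 0, 0.007, -0.093, 0.015, 0, 0, 0, 0.037, -0.233, 0.015, 0, 0, 0, 0.077, -0.413, 0.015, 0, 0, 0, 0.117, -0.603, 0.015, 0, 0, 0, 0.147, -0.743, 0.015, 0, 0, 0, 0.167, -0.843, 0.015, 0, 0, 0, 0.177, -0.883, 0.015, 0, 0, 0, 0.177, -0.883, 0.015, 0, 0, 0, 0.177, -0.883, 0.015, 0, 0, 0])

```text
time_s: 17.73
eef_pos: [0.4798, 0.012, 0.0715]
eef_rot: [-0.035, 0.934, 0.102, 0.34]
wrist_force: [9.5, 1.9, -7.1]
opening: 0.329
grasp_force: 60.4
```

Run:
```python
from h import *
o=ctrl.get_obs();d=o["eef_pos"]-[.4783,.0581,.0613];print(d@A,d@Y, o["wrist_force"]@A,o["wrist_force"]@Y,o["opening"]*85.4,o["time_s"],np.round(o["q"],2))
```

```text
0.013141740781492236 -0.045413560997213574 -11.676226006742185 -0.1781299956757769 28.108064449260386 17.725 [-0.54 -0.08  2.47  1.18  0.5  -0.19]
```

Call:
move_arm(plan=[0.04, 0.009, -0.05, 0, 0, 0, 0.08, 0.017, -0.1, 0, 0, 0, 0.12, 0.026, -0.15, 0, 0, 0, 0.16, 0.034, -0.195, 0, 0, 0, 0.16, 0.034, -0.195, 0, 0, 0, 0.16, 0.034, -0.195, 0, 0, 0])

```text
time_s: 18.48
eef_pos: [0.4877, 0.0138, 0.0617]
eef_rot: [-0.036, 0.934, 0.102, 0.34]
wrist_force: [7.8, 1.9, -6.3]
opening: 0.329
grasp_force: 60.6
```

Run:
```python
from h import *
o=ctrl.get_obs();d=o["eef_pos"]-[.4783,.0581,.0613];print(d@A,d@Y, o["wrist_force"]@A,o["wrist_force"]@Y,o["opening"]*85.4,o["time_s"])
```

```text
0.00039142341393242345 -0.04530668370455576 -9.963947778689269 0.19599618818947898 28.133480240298386 18.475
```

Call:
move_arm(plan=[0, 0, 0, 0, 0, 0, 0, 0, 0, 0, 0, 0, 0, 0, 0, 0, 0, 0, 0, 0, 0, 0, 0, 0, 0, 0, 0, 0, 0, 0], grip=52)

```text
time_s: 19.1
eef_pos: [0.4873, 0.0139, 0.0613]
eef_rot: [-0.036, 0.934, 0.102, 0.339]
wrist_force: [-0.6, -0.6, -0.4]
opening: 0.61
grasp_force: 0.0
```

Call:
move_arm(plan=[-0.2, -0.04, 0.24, 0, 0, 0, -0.45, -0.1, 0.55, 0, 0, 0, -0.7, -0.15, 0.85, 0, 0, 0, -0.95, -0.2, 1.16, 0, 0, 0, -1.1, -0.24, 1.5, 0, 0, 0, -1.1, -0.24, 1.5, 0, 0, 0])

```text
time_s: 19.85
eef_pos: [0.4331, 0.0009, 0.1377]
eef_rot: [-0.034, 0.934, 0.103, 0.341]
wrist_force: [1.0, -0.3, 0.8]
opening: 0.606
grasp_force: 0.0
```

Run:
```python
from h import *
o=ctrl.get_obs();print(o["eef_pos"],o["wrist_force"],o["time_s"],np.round(o["q"],2))
c=snap("scene","s5");t=snap("top","t5");w=snap("wrist","w6")
for n,cc in(("scene",c),("top",t)): 
  for y in(.12,.075):
    for h in(0,.009): print(n,y,h,proj(cc,wd(-.114,y,.077)+h*A))
def red(f):
  i=cv2.imread(f"pics/{f}.png").astype(int);m=(i[:,:,2]>110)&(i[:,:,1]<70)&(i[:,:,0]<70);v,u=np.nonzero(m);return u.mean(),v.mean(),len(u)
for f in("top0","t5","scene0","s5","w4","w6"): print(f,red(f))
p=lambda P:(lambda p:np.array([w["cx"],w["cy"]])+w["fx"]*np.arctan2(np.hypot(p[0],p[1]),p[2])*p[:2]/np.hypot(p[0],p[1]))(att(w).T@(np.array(P)-w["origin"]))
for h in(0,.005,.009): print("wrist",h,p(wd(-.114,.075,.077)+h*A),p(wd(-.114,.075,.077)+(h+.01)*A))
cv2.imwrite("pics/w6b.png",cv2.resize(cv2.imread("pics/w6.png"),(800,600),interpolation=cv2.INTER_CUBIC))
```

```text
[0.43305573 0.00094349 0.13769956] [ 1.04718547 -0.32547165  0.75576041] 19.85 [-0.7  -0.5   2.56  0.8   0.78  0.15]
scene 0.12 0 [277.81402208 184.2301421 ]
scene 0.12 0.009 [276.64371492 181.65079826]
scene 0.075 0 [265.44558472 192.96440374]
scene 0.075 0.009 [264.21618706 190.38634959]
top 0.12 0 [222.546774   203.42140691]
top 0.12 0.009 [222.87711114 205.21971738]
top 0.075 0 [239.25041867 199.29530019]
top 0.075 0.009 [239.69191537 201.06447253]
top0 (np.float64(222.35955056179776), np.float64(204.12359550561797), 89)
t5 (np.float64(239.36666666666667), np.float64(199.7), 90)
scene0 (np.float64(274.8378378378378), np.float64(184.48648648648648), 37)
s5 (np.float64(261.46153846153845), np.float64(193.19230769230768), 26)
w4 (np.float64(256.62015503875966), np.float64(193.1696813092162), 1161)
w6 (np.float64(254.7263071895425), np.float64(210.0049019607843), 1224)
wrist 0 [253.06121421 208.80427332] [253.0075435  213.91542641]
wrist 0.005 [253.03488439 211.30839765] [252.97913697 216.631409  ]
wrist 0.009 [253.01309513 213.38550409] [252.95560557 218.88698919]
```

View pics/w6b.png

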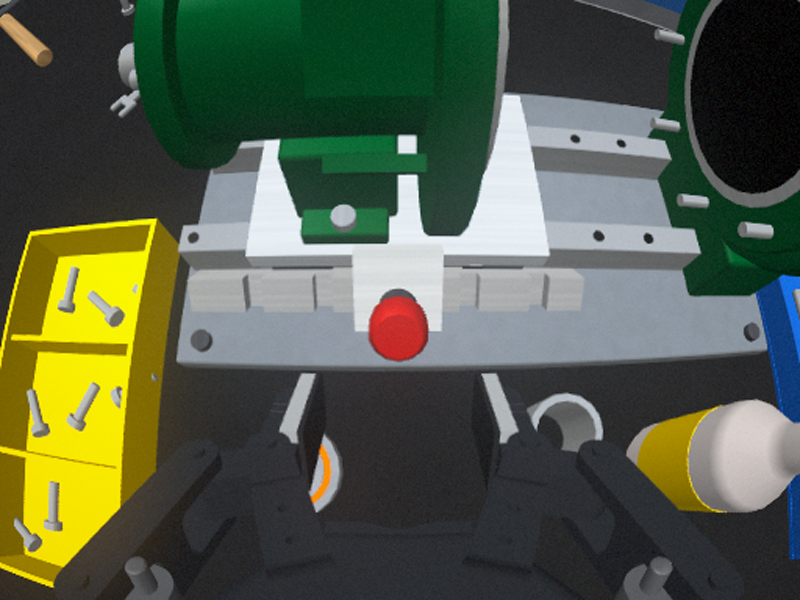

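The knob is released, the carriage is one notch further on, and the bottle, sleeve and bearing are in place. I'll compare the knob seating before and after in one enlarged composite.

Run:
```python
from h import *
def cr(f,u,v,h=24,w=32,s=(400,300)): return cv2.resize(cv2.imread(f"pics/{f}.png")[v-h:v+h,u-w:u+w],s,interpolation=cv2.INTER_CUBIC)
a=np.hstack([cr("w4",257,187),cr("w6",255,204)]); b=np.hstack([cr("t5",262,200,72,96),cr("s5",240,200,72,96)])
cv2.imwrite("pics/cmp.png",np.vstack([a,b]))
t=load("t5")
for f in("top0","t5"):
  i=cv2.imread(f"pics/{f}.png").astype(float)
  r=i[:,:,2]-np.maximum(i[:,:,1],i[:,:,0]); r[r<40]=0; r[:180]=0;r[225:]=0;r[:,:200]=0;r[:,260:]=0
  v,u=np.mgrid[:384,:512]; print(f,(u*r).sum()/r.sum(),(v*r).sum()/r.sum())
```

```text
top0 222.04241397890848 203.80655838657532
t5 239.08404669260702 199.38599221789883
```

View pics/cmp.png

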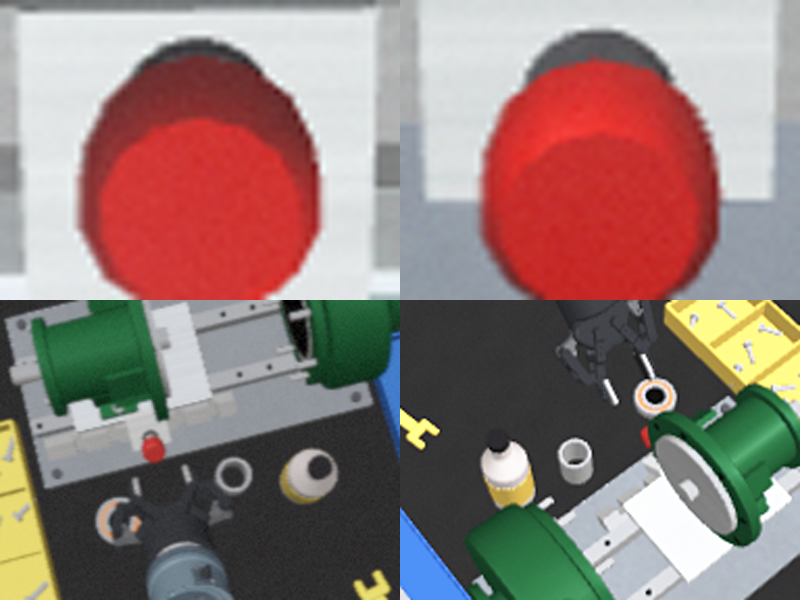

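The composite shows the knob sitting on its dark nut as it did before, with no pale pin exposed. The knob shift (17.0, -4.4 px) fits one notch with the plunger home. The loose parts are standing and the gripper is clear.

```bash
python3 -c "
from h import *
print(ctrl.hand_in())"
```

```text
the job is handed in; nothing more can be done
None
```

I handed the job in at about 20 s: the spanner lies in the blue tray, the carriage is one notch (about 46 mm measured, within slot play) nearer the casing with the plunger home by camera, and the bottle, sleeve and bearing still stand; hand-in returned no verdict.

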